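Unlock and slide out the bag-hanger rod with a fingertip

ROBOT

A 7-joint arm with a two-finger parallel gripper is mounted at the origin on the work surface; the furniture and walls round the work are solid. World frame = base frame: x ahead of the robot, y to its left, z up, the work surface at z = 0. Lengths are in m, angles in degrees, forces in N, time in s.
With the tool pointing down it reaches from about 0.4 to 0.85 m from the base axis. Payload 6.9 kg.
Tool frame: the origin (TCP) lies at the very end of the fingers, on their centre line; the grasp point (between the pads) lies 19 mm behind it; z points along the fingers, y is the line along which they close (so a half turn about z gives the same grasp; the last joint's range is limited). The gripper opens to 85 mm and grips with 20 to 120 N. Pads are 22 mm wide; open, the fingers measure 114 mm over their backs; the gripper's body (76 mm by 85 mm) begins 54 mm behind the grasp point. The pads swing forward as they close: fully open they stand 13 mm farther back than shut.
Start: joints at [79.612, 29.078, -13.613, 85.955, 7.202, 65.827, -8.869], TCP at [0.177, -0.599, 0.231] pointing down, gripper open.
Joint ranges: [-176.47, 176.47], [-13.61, 117.27], [-81.72, 77.17], [0.22, 143.17], [-87.28, 267.28], [10, 112.55], [-165.47, 165.47]. Speed limits (degrees/s): [136.94, 136.94, 180, 180, 180, 180, 180].

INTERFACE

Orientations are given as a 3x3 rotation matrix whose columns are the frame's x, y, z axes.
In Python, from cell import observe, camera, finish_job, outline_of gives the robot as it stands.
- The arm moves only by the tool servo_tool, never from a script. Its argument "moves" is a list that holds one entry, the list of rows, each a list of 5 numbers: the closure, from -1 (fully open) to 1 (shut), then the shift along the tool's x, y, z in m, then the turn about the tool's z in rad. In form: [[[jaw, dx, dy, dz, roll], ...]]. A call has 1 to 10 rows; each row is the pose to reach, as a shift and turn from the pose commanded when the call began, along the tool's axes at that moment; what a row does not reach only later rows make up. A row lasts 1/8 s, in which the tool goes at most 62.5 mm and 10.7 degrees, less where a joint would pass 70% of its speed; a pose out of reach is approached as far as the arm can. A call with a gripper value outside its range is refused whole. The fingers move at their own pace and stop on an object; the grip force is fixed at half the most. Time passes only in rows, so rows that repeat a pose let the fingers close. It gives the time, the measured TCP pose, the force, the opening and the grip force at its end, in the units of the state.
- observe(): the state, without advancing time (a new reading comes with each control period).
- camera(name): name is "scene" or "top"; returns a dict with "img" (384x512x3 uint8, blue, green, red), "range_z" (384x512 float32, m along the optical axis (not along the pixel's ray), 0 where there is no reading), "fx", "fy", "cx", "cy" (pixels), "T" (4x4, takes a point from camera to world coordinates). Camera axes: x right, y down, z forward; pixel columns grow to the right and rows downward; lengths in m; the calibration is good to about 2 mm. A picture is of the moment at which its call begins.
- finish_job(): hands the job in; it is judged then, once.
Trained networks look in a picture, given as the dict that the camera call returned (one of the last four; its "shot" number tells which), for a name from the list of things; names that differ only in an ending like _2 or _b are one class to them, and where a whole thing is asked for, a point or a joint stands for the part that bears it (a point fixed in the world has none). Each returns a list of dicts, best first, with "conf" (0 to 1); they miss things now and then, are a little off and sometimes report something else, mostly with a low value. They report only what shows in the picture. A call takes as long as a camera call.
- outline_of(picture, query): "region" (384x512 bool, what is visible of it) and "rect" ([left, top, right, bottom] in pixels, round what is visible of it).
The state is a dict: "time_s": time; "qpos": joint angles; "dq": joint speeds; "joint_efforts": joint torques, N m; "eef_pos": TCP position; "eef_rot": TCP orientation; "force": force on the tool from outside, world axes, zero at the start; "moment": the same for the moment, N m; "opening": finger opening in m; "grasp_force": force on a finger pad.
Only numpy, scipy, OpenCV 4.12 (cv2) and the standard library are available. Lean on these libraries where they do the work, as an engineer would, in place of code of your own. Each camera call takes 0.05 s, during which the arm holds its last target. There are 200 camera calls.

TASK

Free the bag-hanger rod on the small stand: keeping the fingers closed, roll their tip along the outside of the knurled wheel on top of the stand to loosen the wheel by two full turns counterclockwise seen from above, so that its raised tab comes back to the pointer for the second time. Then push the round plate at the near end of the rod with the fingertip until it rests against the stand's head, and back away. Nothing is to be gripped or lifted, and everything else on the bench stays where it is.

Things in the scene. Friction and masses are not known exactly. Their poses are not given: they have to be found in the camera images.
- stand: Grey hanger stand screwed down between two blue expressors (these are up to 252 mm high, their sides 55 to 80 mm from its axis): foot 76 x 76 x 16 mm, column 24 mm thick, head block 60 (x) x 44 (y) mm from 171 to 209 mm above the bench. Origin: under the foot's centre, on the wheel's axis. z up; x along the rod, away from its near plate (the push direction); y left. Fixed.
- wheel (a joint): Turn of the knurled wheel on top of the stand, rad, growing counterclockwise from above (loosening); 0 = tight, tab at the pointer. Starts within 0.25 of 0; two turns on, tab at the pointer again, it reads 12.57. It can be turned too far (range -0.4 to 20). Vertical axis; friction 0.05 N m (2 N at the rim); stays where it is left; rises 3 mm a turn.
- wheel_top (a point): Centre of the wheel's flat top, on its axis, 237 mm above the bench when tight. The wheel is dark steel, 22 mm thick (rim 215 to 237 mm above the bench when tight, 221 to 243 after two turns), 60.4 mm across its 12 rounded ridges (radius 4.2 mm, centred 26 mm from the axis), 53 mm across between them.
- tab_tip (a point): Outer end of the raised bare aluminium tab (6 mm wide, 24 mm long) on the wheel's top, 26 mm from the axis; it stands 4 mm above the top.
- pointer_tip (a point): Outer end of the fixed steel pointer (4 mm wide), which sticks out of the head's left side (stand +y) below the wheel, 39 mm from the axis, 205 mm above the bench (top at 208 mm).
- rod (a joint): Slide of the hanger rod through the head, m: 0 = near plate 40 mm off the head (start), 0.040 = plate against the head (end stop). A lock pin on the wheel's screw blocks it until the wheel is about one and a half turns loose; then it slides with 2 N of friction and stays where it is left.
- plate_face (a point): Centre of the near face of the round plate on the rod's near end (28 mm diameter, 6 mm thick, upright, 190 mm above the bench); at the start 76 mm from the stand's axis on its -x side, 36 mm at the end. Push it along stand +x. The rod is 12 mm thick; at its far end a small hook rises to 208 mm above the bench.
- plate_mid (a point): Middle of the same round plate, 3 mm behind its near face.
- cleaner: Bystander: plastic bottle, 68 mm diameter, 175 mm high; origin under its centre. Stands between two other expressors.
- clip_box: Bystander: open box of seal clips, 56 x 81 x 30 mm; origin under its centre.
- label_roll: Bystander: roll of labels, 68 mm diameter, 41 mm high, lying flat; origin under its centre.
- tape_roll: Bystander: roll of tape, 104 mm diameter, 25 mm high, lying flat; origin under its centre.
- hemostat_2: Bystander: tube clamp, 88 x 138 x 7 mm, lying flat at the back right.
- marker_3: Bystander: black marker, 132 mm long, 12 mm thick, lying at the back edge.

How it is judged (in metres and radians):
On the way, in this order (a step that is already met when the one before it is completed fails the run):
1. the wheel is loosened by two full turns, tab back at the pointer, the rod not yet pushed (value of joint wheel between 11.97 and 13.17 rad and value of joint rod below 0.01 m), for 0.2 s.
2. the rod is pushed through until its plate rests against the head (value of joint rod above 0.037 m), for 0.2 s.
At the end, for the whole second after the job is handed in: The wheel stands two full turns looser, its tab within 0.6 rad of the pointer, and at rest; the rod's plate is within 3 mm of the head (value of joint wheel between 11.97 and 13.17 rad and value of joint rod above 0.037 m and velocity of joint wheel between -0.05 and 0.05 rad/s); the robot touches nothing.
It fails at once if the wheel is taken between the fingers instead of being rolled with a fingertip (horizontal distance between the grasp point and wheel_top below 0.02 m and z of the grasp point in the frame of wheel_top below 0.006 m).
It fails at once if the rod's plate is taken between the fingers instead of being pushed (horizontal distance between the grasp point and plate_mid below 0.006 m and z of the grasp point in the frame of plate_mid below 0.02 m).
It fails at once if a bystander is moved by more than 25 mm or lifted (distance of any of cleaner, clip_box, label_roll, tape_roll, hemostat_2, marker_3 from where it was at the start of the episode above 0.025 m or angle between cleaner's own z axis and vertical above 0.5 rad).
It also fails if it takes over 72 s, if anything falls off the work surface, if the arm or the gripper's body presses on something with over 40 N, if the wrist force passes 120 N, or if a joint passes its speed limit or range.

## Working session

There is one attempt and no reset: what is moved stays moved. The work goes in short steps, Python scripts to look and compute and a tool call to move; the robot and the scene stay as the last step left them, time stands still between calls to the robot, and variables do not carry over. Pictures are saved under pics/ and viewed, at most 10 in all, crops included, and the job is handed in when it is done.

Besides the shell and the picture viewer there is one more tool, called after "Call:" as name([rows], argument=value, ...), one row to a line, values as JSON. servo_tool: Moves the arm, as the interface text tells. Its arguments: {"type":"object","properties":{"moves":{"type":"array"}},"required":["moves"]}

```bash
mkdir -p pics; ls; cat > h.py <<'E'
import numpy as np, cv2
from cell import *
def pts(c,m=None):
    z=c["range_z"]; v,u=np.nonzero((z>0)&(m if m is not None else True))
    Z=z[v,u]; P=np.c_[(u-c["cx"])*Z/c["fx"],(v-c["cy"])*Z/c["fy"],Z]
    return P@c["T"][:3,:3].T+c["T"][:3,3],u,v
E
python3 - <<'E'
from h import *
s=observe(); print(s["eef_pos"],s["eef_rot"],s["opening"],s["time_s"],s["force"])
ims=[]
for n in("scene","top"):
    c=camera(n); cv2.imwrite(f"pics/{n}0.png",c["img"]); print(n,c["T"].round(3).tolist(),c["fx"])
    for q in("wheel","stand","rod","tab_tip","pointer_tip","plate_face","cleaner"):
        for r in outline_of(c,q)[:2]:
            P,u,v=pts(c,r["region"])
            print(q,round(r["conf"],2),r["rect"],len(P),np.median(P,0).round(3) if len(P) else '',P[:,2].max().round(3) if len(P) else '')
E
```

```text
pics
[ 0.1765934  -0.59899855  0.23041445] [[ 9.59145959e-01  2.82911180e-01 -5.42638631e-04]
 [ 2.82911698e-01 -9.59144396e-01  1.73187947e-03]
 [-3.05007385e-05 -1.81464401e-03 -9.99998353e-01]] 0.08514635647330984 0.0 [-0.0087387   0.25796654 -0.36618637]
scene [[0.544, 0.552, -0.631, 1.39], [0.839, -0.363, 0.406, -0.573], [-0.005, -0.751, -0.661, 1.056], [0.0, 0.0, 0.0, 1.0]] 495.79837430475305
wheel 0.67 [324.1, 131.2, 344.6, 150.5] 253 [0.565 0.234 0.236] 0.243
stand 0.27 [220.8, 175.2, 246.9, 236.3] 1103 [ 0.513 -0.067  0.098] 0.178
stand 0.17 [320.5, 133.9, 342.3, 149.1] 313 [0.566 0.234 0.235] 0.243
rod 0.63 [326.1, 211.3, 358.2, 235.5] 587 [0.669 0.208 0.016] 0.034
rod 0.47 [310.3, 135.6, 349.7, 162.7] 143 [0.501 0.24  0.193] 0.209
tab_tip 0.7 [320.6, 131.0, 346.0, 148.0] 306 [0.565 0.234 0.235] 0.243
pointer_tip 0.71 [307.3, 131.2, 350.4, 213.2] 1461 [0.567 0.232 0.14 ] 0.243
plate_face 0.51 [307.7, 135.7, 351.2, 164.7] 119 [0.502 0.239 0.194] 0.207
cleaner 0.78 [223.0, 175.4, 249.0, 232.7] 1086 [ 0.514 -0.068  0.097] 0.178
cleaner 0.57 [327.4, 207.5, 358.5, 236.6] 627 [0.668 0.207 0.016] 0.034
top [[-0.04, -0.976, 0.214, 0.325], [-0.999, 0.04, -0.004, -0.031], [-0.004, -0.214, -0.977, 1.171], [0.0, 0.0, 0.0, 1.0]] 401.01011624709906
wheel 0.79 [121.8, 171.7, 148.7, 201.4] 465 [0.556 0.238 0.237] 0.245
stand 0.61 [124.8, 163.7, 169.8, 218.3] 1336 [0.549 0.234 0.194] 0.245
rod 0.55 [134.5, 164.3, 145.9, 218.4] 130 [0.51  0.237 0.195] 0.21
tab_tip 0.62 [120.6, 174.7, 147.5, 200.2] 464 [0.555 0.237 0.237] 0.245
pointer_tip 0.89 [123.5, 160.2, 173.4, 219.8] 1525 [0.55  0.233 0.185] 0.245
plate_face 0.42 [133.3, 165.0, 144.5, 218.8] 124 [0.506 0.237 0.195] 0.205
cleaner 0.87 [245.1, 202.3, 271.2, 236.2] 570 [ 0.48  -0.054  0.138] 0.18
```

```bash
python3 - <<'E'
from h import *
t=cv2.imread("pics/top0.png"); s=cv2.imread("pics/scene0.png")
a=cv2.resize(t[140:250,80:230],None,fx=4,fy=4,interpolation=cv2.INTER_CUBIC)
cv2.imwrite("pics/topc.png",a)
cv2.imwrite("pics/both.png",np.vstack([cv2.resize(t,(400,300)),cv2.resize(s,(400,300))]))
c=camera("top"); P,u,v=pts(c)
# points high, by height
k=(np.hypot(P[:,0]-.556,P[:,1]-.237)<.05)&(P[:,2]>.228)
Q=P[k]; print(len(Q),Q.min(0),Q.max(0),cv2.minEnclosingCircle(Q[(Q[:,2]>.232)][:,:2].astype('f4')))
k=(np.hypot(P[:,0]-.556,P[:,1]-.237)<.25)&(P[:,2]>.150)
g=np.full((50,50),0.)
for p in P[k]:
    i=int((p[0]-.306)/.01);j=int((p[1]+.013)/.01); g[i,j]=max(g[i,j],p[2]*1000)
print("cols y",[-13+10*j for j in range(0,50,5)])
for i in range(49,-1,-1): print(306+10*i,' '.join('%3d'%x if x else '  .' for x in g[i]))
E
```

```text
441 [0.52829411 0.20911034 0.22894662] [0.58693694 0.26828161 0.243215  ] ((0.557826578617096, 0.23954762518405914), 0.030063530430197716)
cols y [-13, 37, 87, 137, 187, 237, 287, 337, 387, 437]
796   .   .   .   .   .   .   .   .   .   .   .   .   .   .   .   .   .   .   .   .   .   .   .   .   .   .   .   .   .   .   .   .   .   .   .   .   .   .   .   .   .   .   .   .   .   .   .   .   .   .
786   .   .   .   .   .   .   .   .   .   .   .   .   .   .   .   .   .   .   .   .   .   .   .   .   .   .   .   .   .   .   .   .   .   .   .   .   .   .   .   .   .   .   .   .   .   .   .   .   .   .
776   .   .   .   .   .   .   .   .   .   .   .   .   .   .   .   .   .   .   .   .   .   .   .   .   .   .   .   .   .   .   .   .   .   .   .   .   .   .   .   .   .   .   .   .   .   .   .   .   .   .
766   .   .   .   .   .   .   .   .   .   .   .   .   .   .   .   .   .   .   .   .   .   .   .   .   .   .   .   .   .   .   .   .   .   .   .   .   .   .   .   .   .   .   .   .   .   .   .   .   .   .
756   .   .   .   .   .   .   .   .   .   .   .   .   .   .   .   .   .   .   .   .   .  
[... 8594 characters left out ...]
   .   .   .   .   .   . 245 253 253 163   .   .   .   .   .   .   .   .   .   .   .   .
326   .   .   .   .   .   .   .   .   .   .   .   .   . 189   .   .   .   .   .   .   .   .   .   .   .   .   .   .   .   .   .   .   .   .   .   .   .   .   .   .   .   .   .   .   .   .   .   .   .   .
316   .   .   .   .   .   .   .   .   .   .   .   .   .   .   .   .   .   .   .   .   .   .   .   .   .   .   .   .   .   .   .   .   .   .   .   .   .   .   .   .   .   .   .   .   .   .   .   .   .   .
306   .   .   .   .   .   .   .   .   .   .   .   .   .   .   .   .   .   .   .   .   .   .   .   .   .   .   .   .   .   .   .   .   .   .   .   .   .   .   .   .   .   .   .   .   .   .   .   .   .   .
```

View pics/topc.png

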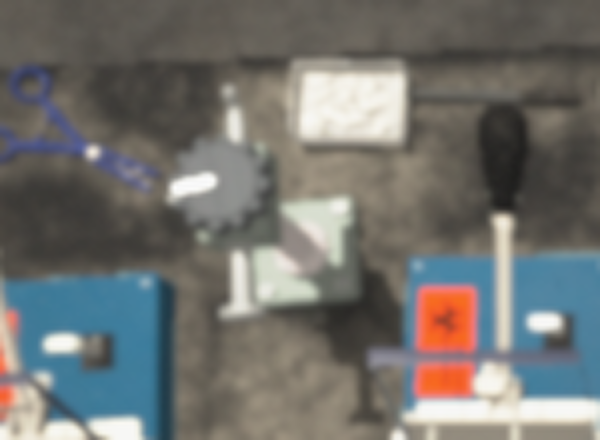

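View pics/both.png

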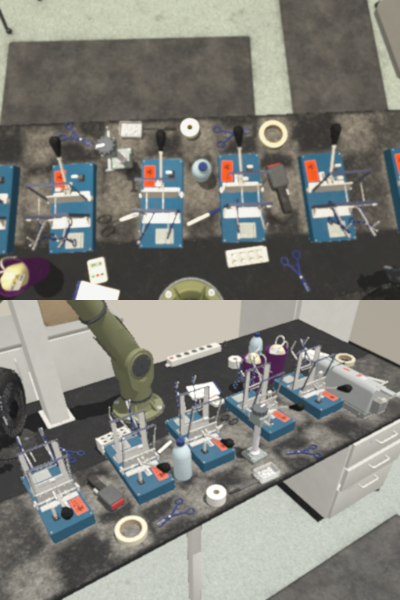

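The top view shows the wheel at about (220,188) in the 4x crop, with the tab pointing left (stand +y). The rod runs from the near plate at (238,312) to the hook at (228,90). Next I fit the axis and yaw, while the arm closes the fingers and rises.

```bash
cat >> h.py <<'E'
def tab(c,ctr,zt):
    P,u,v=pts(c); d=np.hypot(P[:,0]-ctr[0],P[:,1]-ctr[1])
    k=(d<.031)&(P[:,2]>zt-.006)
    g=c["img"][v[k],u[k]].min(1).astype(float); Q=P[k]; th=(np.percentile(g,30)+g.max())/2
    T=Q[g>th]; 
    w=T[:,:2].mean(0)-ctr; l=np.linalg.svd(T[:,:2]-T[:,:2].mean(0))[2][0] if len(T)>3 else 0
    return len(T),np.degrees(np.arctan2(w[1],w[0])),np.linalg.norm(w),l,T[:,2].mean()
E
python3 - <<'E'
from h import *
c=camera("top"); P,u,v=pts(c)
k=(P[:,2]>.18)&(P[:,2]<.212)&(abs(P[:,1]-.238)<.03)
for lo,hi in((.47,.492),(.492,.525),(.595,.615),(.615,.64)):
    q=P[k&(P[:,0]>lo)&(P[:,0]<hi)]; print(lo,len(q),q.mean(0).round(4),q.min(0).round(4),q.max(0).round(4))
q=P[k&(P[:,0]>.495)&(P[:,0]<.64)&((P[:,0]<.52)|(P[:,0]>.598))]
l=cv2.fitLine(q[:,:2].astype('f4'),2,0,.01,.01).ravel(); print("yaw",np.degrees(np.arctan2(l[1],l[0])),l)
print(tab(c,np.array([.5578,.2395]),.239))
s=camera("scene"); P,u,v=pts(s)
q=P[(np.hypot(P[:,0]-.558,P[:,1]-.239)<.05)&(P[:,2]>.233)]; print("scene",len(q),cv2.minEnclosingCircle(q[:,:2].astype('f4')))
E
```

```text
0.47 46 [0.4852 0.2342 0.1962] [0.4819 0.2222 0.1814] [0.4913 0.2475 0.2075]
0.492 65 [0.5086 0.2351 0.1945] [0.493  0.23   0.1887] [0.5239 0.2407 0.1989]
0.595 28 [0.6044 0.2413 0.1949] [0.5953 0.2363 0.1908] [0.6145 0.2472 0.1996]
0.615 20 [0.6205 0.242  0.2008] [0.6154 0.2387 0.1888] [0.6275 0.2464 0.2089]
yaw 3.5902064 [0.99803746 0.06261993 0.5570073  0.23830037]
(44, np.float64(97.21065959108613), np.float64(0.012957534660747269), array([-0.17492943,  0.98458097]), np.float64(0.2388635320541412))
scene 205 ((0.5596467852592468, 0.23723548650741577), 0.032504718750715256)
```

Call:
servo_tool([
  [[1, 0, 0, -0.05, 0], [1, 0, 0, -0.1, 0], [1, 0, 0, -0.15, 0], [1, 0, 0, -0.17, 0]],
])

```text
time_s: 1.45
eef_pos: [0.1771, -0.6, 0.4049]
eef_rot: [[0.959, 0.283, 0.002], [0.283, -0.959, -0.005], [0.0, 0.005, -1.0]]
force: [0.6, -1.1, -0.3]
opening: 0.0123
grasp_force: 0.0
```

Call:
servo_tool([
  [[1, 0.04, -0.035, 0, 0], [1, 0.08, -0.07, 0, 0], [1, 0.12, -0.11, 0, 0], [1, 0.16, -0.145, 0, 0], [1, 0.2, -0.18, 0, 0], [1, 0.24, -0.22, 0, 0], [1, 0.28, -0.255, 0, 0], [1, 0.32, -0.29, 0, 0], [1, 0.36, -0.325, 0, 0], [1, 0.39, -0.355, 0, 0]],
])

```text
time_s: 2.7
eef_pos: [0.4513, -0.1465, 0.4016]
eef_rot: [[0.959, 0.284, 0.001], [0.284, -0.959, -0.0], [0.001, 0.0, -1.0]]
force: [0.9, -0.1, 0.4]
opening: 0.0001
grasp_force: 0.0
```

```bash
python3 - <<'E'
from h import *
s=observe(); print(s["eef_pos"],s["qpos"],s["eef_rot"],s["opening"])
E
```

```text
[ 0.45132079 -0.1465263   0.4015562 ] [ 39.01672189  10.6422288  -30.18141519  88.24492071   5.36778175
  82.5143599  -64.92393693] [[ 9.58781962e-01  2.84141641e-01  8.22351981e-04]
 [ 2.84141769e-01 -9.58782276e-01 -3.99626723e-05]
 [ 7.77101445e-04  2.71980036e-04 -9.99999661e-01]] 9.319002763741979e-05
```

Call:
servo_tool([
  [[1, 0.02, -0.041, 0, 0.08], [1, 0.039, -0.082, 0, 0.16], [1, 0.059, -0.123, 0, 0.24], [1, 0.078, -0.164, 0, 0.32], [1, 0.098, -0.205, 0, 0.4], [1, 0.118, -0.246, 0, 0.48], [1, 0.137, -0.288, 0, 0.56], [1, 0.157, -0.329, 0, 0.635], [1, 0.157, -0.329, 0.05, 0.635], [1, 0.157, -0.329, 0.1, 0.635]],
])

```text
time_s: 3.95
eef_pos: [0.5079, 0.2124, 0.3003]
eef_rot: [[0.941, -0.34, 0.001], [-0.34, -0.941, 0.001], [0.001, -0.001, -1.0]]
force: [-0.3, 0.2, -0.9]
opening: 0.0002
grasp_force: 0.0
```

```bash
python3 - <<'E'
from h import *
s=observe(); print(s["eef_pos"],s["qpos"],s["eef_rot"],s["opening"])
c=camera("scene"); z=c["range_z"]
# tip shape: points of fingers near TCP
P,u,v=pts(c); p=s["eef_pos"]; L=(P-p)@s["eef_rot"]
k=(abs(L[:,:2]).max(1)<.03)&(L[:,2]>-.04)&(L[:,2]<.005)
for a in(-.04,-.03,-.02,-.01,-.005):
    q=L[k&(L[:,2]>=a)&(L[:,2]<a+.01)]; print(a,len(q),q.min(0).round(4) if len(q) else '',q.max(0).round(4) if len(q) else '')
cv2.imwrite("pics/s1.png",cv2.resize(c["img"][60:180,260:420],None,fx=4,fy=4))
E
```

```text
[0.5079393  0.21238452 0.3003001 ] [  -1.65923004   21.61026623  -34.85966749   90.3872394    12.79888962
   71.94591421 -148.45463242] [[ 9.40526414e-01 -3.39717999e-01  1.32159822e-03]
 [-3.39719145e-01 -9.40526618e-01  7.63239889e-04]
 [ 9.83711976e-04 -1.16681949e-03 -9.99998835e-01]] 0.00019233609707375863
-0.04 27 [ 0.0015 -0.0158 -0.04  ] [ 0.0148  0.0116 -0.0302]
-0.03 40 [-0.0069 -0.016  -0.0296] [ 0.0159  0.0119 -0.0208]
-0.02 32 [-0.0054 -0.0157 -0.0198] [ 0.0129  0.0124 -0.0104]
-0.01 17 [ 0.0034 -0.0108 -0.0093] [ 0.0149  0.008  -0.0016]
-0.005 5 [ 0.0048 -0.0091 -0.005 ] [ 0.012   0.0046 -0.0016]
```

View pics/s1.png

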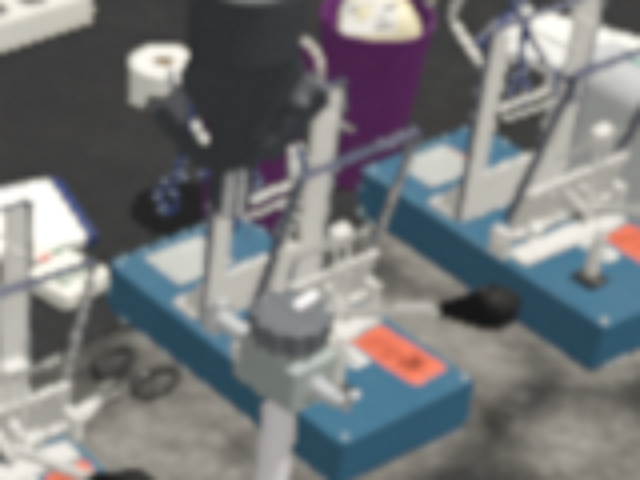

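The fingers hang beside the wheel, which is at (290,320) in the crop with the tab at (305,298). Next I descend beside it and probe inward.

Call:
servo_tool([
  [[1, 0, 0, 0.04, 0], [1, 0, 0, 0.075, 0], [1, 0, 0, 0.085, 0], [1, 0, 0, 0.085, 0], [1, 0, 0, 0.085, 0]],
])

```text
time_s: 4.62
eef_pos: [0.5088, 0.2119, 0.218]
eef_rot: [[0.94, -0.341, 0.002], [-0.341, -0.94, 0.001], [0.002, -0.002, -1.0]]
force: [0.5, -0.6, 0.5]
opening: 0.0001
grasp_force: 0.0
```

```bash
python3 - <<'E'
from h import *
s=observe(); print(s["eef_pos"],s["qpos"][6],s["force"],s["moment"])
A=np.r_[.558,.239,.23]; print((A-s["eef_pos"])@s["eef_rot"])
c=camera("top");print(tab(c,A[:2],.239))
E
```

```text
[0.50878818 0.21186505 0.21799563] -151.38857058537712 [ 0.49395176 -0.61485069  0.50039487] [-0.02143969  0.0106934  -0.02620708]
[ 0.03701702 -0.04232388 -0.01185925]
(7, np.float64(-51.68129647493943), np.float64(0.026618705972711917), array([-0.74837839, -0.66327203]), np.float64(0.2366398919371698))
```

Call:
servo_tool([
  [[1, 0.0014, -0.0014, 0, 0], [1, 0.0028, -0.0028, 0, 0], [1, 0.0042, -0.0042, 0, 0], [1, 0.0042, -0.0042, 0, 0]],
])

```text
time_s: 5.18
eef_pos: [0.5135, 0.2139, 0.2163]
eef_rot: [[0.94, -0.341, -0.0], [-0.341, -0.94, 0.0], [-0.0, -0.0, -1.0]]
force: [-0.2, -0.2, -0.2]
opening: -0.0001
grasp_force: 0.0
```

Call:
servo_tool([
  [[1, 0.0007, -0.0007, 0, 0], [1, 0.0014, -0.0014, 0, 0], [1, 0.0014, -0.0014, 0, 0]],
])

```text
time_s: 5.55
eef_pos: [0.5152, 0.2147, 0.2163]
eef_rot: [[0.94, -0.341, -0.0], [-0.341, -0.94, 0.0], [-0.0, -0.0, -1.0]]
force: [-0.1, 0.7, 0.0]
opening: 0.0
grasp_force: 0.0
```

Call:
servo_tool([
  [[1, 0.0007, -0.0007, 0, 0], [1, 0.0014, -0.0014, 0, 0], [1, 0.0014, -0.0014, 0, 0]],
])

```text
time_s: 5.92
eef_pos: [0.517, 0.2156, 0.2163]
eef_rot: [[0.94, -0.341, 0.0], [-0.341, -0.94, 0.0], [-0.0, -0.0, -1.0]]
force: [-0.5, -0.7, -0.0]
opening: 0.0003
grasp_force: 0.0
```

Call:
servo_tool([
  [[1, 0.0007, -0.0007, 0, 0], [1, 0.0014, -0.0014, 0, 0], [1, 0.0014, -0.0014, 0, 0]],
])

```text
time_s: 6.3
eef_pos: [0.5184, 0.2162, 0.2162]
eef_rot: [[0.94, -0.341, -0.001], [-0.341, -0.94, -0.0], [-0.001, 0.001, -1.0]]
force: [-0.9, -0.2, 1.0]
opening: -0.0003
grasp_force: 0.7
```

Call:
servo_tool([
  [[1, 0.0007, -0.0007, 0, 0], [1, 0.0014, -0.0014, 0, 0], [1, 0.0014, -0.0014, 0, 0]],
])

```text
time_s: 6.68
eef_pos: [0.5191, 0.2164, 0.216]
eef_rot: [[0.94, -0.341, -0.003], [-0.341, -0.94, -0.002], [-0.002, 0.003, -1.0]]
force: [-6.6, -4.2, 3.2]
opening: -0.0001
grasp_force: 3.5
```

```bash
cat >> h.py <<'E'
def arc(Ax,Ay,step,n=10):
    for k in range(1,n+1):
        f=step*k; c,s=np.cos(f),np.sin(f)
        print([1,round(Ax-c*Ax+s*Ay,4),round(Ay-s*Ax-c*Ay,4),0,round(f,3)],end=', ')
    print()
E
python3 -c "
from h import *
arc(.0277,-.0331,-.1); arc(.0277,-.0331,-.15)"
```

```text
[1, np.float64(0.0034), np.float64(0.0026), 0, -0.1], [1, np.float64(0.0071), np.float64(0.0048), 0, -0.2], [1, np.float64(0.011), np.float64(0.0067), 0, -0.3], [1, np.float64(0.0151), np.float64(0.0082), 0, -0.4], [1, np.float64(0.0193), np.float64(0.0092), 0, -0.5], [1, np.float64(0.0235), np.float64(0.0099), 0, -0.6], [1, np.float64(0.0278), np.float64(0.0101), 0, -0.7], [1, np.float64(0.0321), np.float64(0.0098), 0, -0.8], [1, np.float64(0.0364), np.float64(0.0092), 0, -0.9], [1, np.float64(0.0406), np.float64(0.0081), 0, -1.0], 
[1, np.float64(0.0053), np.float64(0.0038), 0, -0.15], [1, np.float64(0.011), np.float64(0.0067), 0, -0.3], [1, np.float64(0.0172), np.float64(0.0088), 0, -0.45], [1, np.float64(0.0235), np.float64(0.0099), 0, -0.6], [1, np.float64(0.03), np.float64(0.01), 0, -0.75], [1, np.float64(0.0364), np.float64(0.0092), 0, -0.9], [1, np.float64(0.0426), np.float64(0.0074), 0, -1.05], [1, np.float64(0.0485), np.float64(0.0047), 0, -1.2], [1, np.float64(0.0539), np.float64(0.0012), 0, -1.35], [1, np.float64(0.0588), np.float64(-0.0031), 0, -1.5],
```

Call:
servo_tool([
  [[1, 0.0034, 0.0026, 0, -0.1], [1, 0.0071, 0.0048, 0, -0.2], [1, 0.011, 0.0067, 0, -0.3], [1, 0.0151, 0.0082, 0, -0.4], [1, 0.0193, 0.0092, 0, -0.5], [1, 0.0235, 0.0099, 0, -0.6], [1, 0.0278, 0.0101, 0, -0.7], [1, 0.0321, 0.0098, 0, -0.8], [1, 0.0364, 0.0092, 0, -0.9], [1, 0.0406, 0.0081, 0, -1.0]],
])

```text
time_s: 7.92
eef_pos: [0.5561, 0.1945, 0.2164]
eef_rot: [[0.794, 0.608, -0.0], [0.608, -0.794, -0.002], [-0.001, 0.001, -1.0]]
force: [-2.1, -3.7, 2.8]
opening: 0.0001
grasp_force: 2.1
```

```bash
cat >> h.py <<'E'
def st():
    s=observe(); A=np.r_[.558,.239,.23]; d=s["eef_pos"]-A
    print(s["time_s"],s["eef_pos"].round(4),"q7",s["qpos"][6].round(1),"F",s["force"].round(1),"r",np.hypot(*d[:2]).round(4),"th",np.degrees(np.arctan2(d[1],d[0])).round(1),"A",(-d@s["eef_rot"]).round(4))
E
python3 - <<'E'
from h import *
st()
c=camera("top");print(tab(c,np.r_[.558,.239],.239))
s=camera("scene");print(tab(s,np.r_[.558,.239],.239))
a=cv2.resize(c["img"][165:210,110:170],(480,360)); b=cv2.resize(s["img"][115:160,300:360],(480,360))
cv2.imwrite("pics/a1.png",np.hstack([a,b])[:, :800])
E
```

```text
7.925 [0.5561 0.1945 0.2164] q7 -99.0 F [-2.1 -3.7  2.8] r 0.0445 th -92.4 A [ 0.0285 -0.0342 -0.0137]
(22, np.float64(-113.2261522285739), np.float64(0.02867384416428063), array([-0.89003349,  0.45589516]), np.float64(0.6191633230924923))
(17, np.float64(151.05438123639235), np.float64(0.015460857989980516), array([ 0.83272503, -0.55368676]), np.float64(0.23994297655047864))
```

View pics/a1.png

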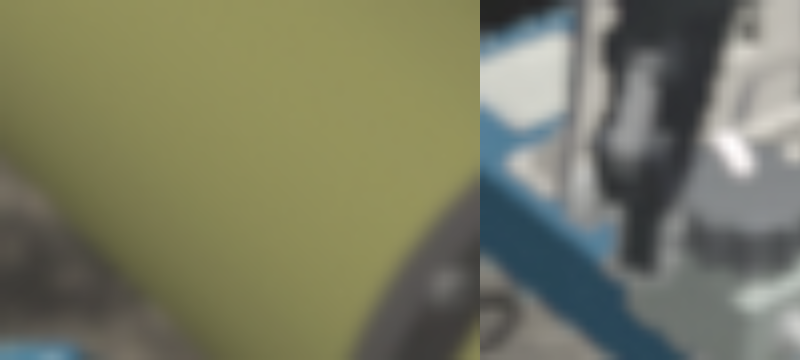

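The tab turned from 97° to about 151° with the finger's 57°, so it meshes like a gear. I continue.

Call:
servo_tool([
  [[1, 0.0053, 0.0038, 0, -0.15], [1, 0.011, 0.0067, 0, -0.3], [1, 0.0172, 0.0088, 0, -0.45], [1, 0.0235, 0.0099, 0, -0.6], [1, 0.03, 0.01, 0, -0.75], [1, 0.0364, 0.0092, 0, -0.9], [1, 0.0426, 0.0074, 0, -1.05], [1, 0.0485, 0.0047, 0, -1.2], [1, 0.0539, 0.0012, 0, -1.35], [1, 0.0588, -0.0031, 0, -1.5]],
])

```text
time_s: 9.28
eef_pos: [0.6011, 0.2347, 0.2163]
eef_rot: [[-0.551, 0.835, 0.0], [0.835, 0.551, 0.001], [0.001, 0.001, -1.0]]
force: [0.0, 0.7, 0.4]
opening: 0.0001
grasp_force: 0.0
```

```bash
python3 - <<'E'
from h import *
st()
for n in("scene","top"): print(tab(camera(n),np.r_[.558,.239],.240))
E
```

```text
9.275 [0.6011 0.2347 0.2163] q7 -25.8 F [0.  0.7 0.4] r 0.0433 th -5.7 A [ 0.0274 -0.0336 -0.0138]
(78, np.float64(-14.292560420705168), np.float64(0.007726762873653585), array([0.70078379, 0.71337373]), np.float64(0.5799764619989818))
(84, np.float64(144.33225045415784), np.float64(0.013074661154609445), array([-0.69086297, -0.72298573]), np.float64(0.23883120470894925))
```

Call:
servo_tool([
  [[1, 0.0053, 0.0038, 0, -0.15], [1, 0.011, 0.0067, 0, -0.3], [1, 0.0172, 0.0088, 0, -0.45], [1, 0.0235, 0.0099, 0, -0.6], [1, 0.03, 0.01, 0, -0.75], [1, 0.0364, 0.0092, 0, -0.9], [1, 0.0426, 0.0074, 0, -1.05], [1, 0.0485, 0.0047, 0, -1.2], [1, 0.0539, 0.0012, 0, -1.35], [1, 0.0588, -0.0031, 0, -1.5]],
])

```text
time_s: 10.62
eef_pos: [0.5664, 0.2816, 0.2164]
eef_rot: [[-0.873, -0.487, 0.001], [-0.487, 0.873, 0.001], [-0.001, 0.0, -1.0]]
force: [1.7, -0.7, 0.6]
opening: 0.0
grasp_force: 0.9
```

```bash
python3 - <<'E'
from h import *
st()
for n in("scene","top"): print(tab(camera(n),np.r_[.558,.239],.240))
E
```

```text
10.625 [0.5664 0.2816 0.2164] q7 48.1 F [ 1.7 -0.7  0.6] r 0.0434 th 78.8 A [ 0.0281 -0.0331 -0.0137]
(211, np.float64(-32.46624219346557), np.float64(0.007728826259312414), array([0.33670207, 0.94161123]), np.float64(0.5007017749440138))
(98, np.float64(-21.668883860799145), np.float64(0.017271210601680614), array([-0.99811731, -0.06133373]), np.float64(0.5371837985972343))
```

```bash
sed -i 's/k=(d<.031)&(P\[:,2\]>zt-.006)/k=(d<.031)\&(P[:,2]>zt-.006)\&(P[:,2]<zt+.010)/' h.py; python3 - <<'E'
from h import *
c=camera("top");s=camera("scene")
for x in(s,c): print(tab(x,np.r_[.558,.239],.241))
a=cv2.resize(c["img"][160:220,100:180],(400,300)); b=cv2.resize(s["img"][105:165,295:375],(400,300))
cv2.imwrite("pics/a2.png",np.hstack([a,b]))
E
```

```text
(33, np.float64(-158.95522222910532), np.float64(0.011727932807775935), array([ 0.41571056, -0.90949697]), np.float64(0.23981164014815273))
(30, np.float64(-149.46664658188882), np.float64(0.015095381114628466), array([-0.85450793, -0.51943834]), np.float64(0.24085747621168846))
```

View pics/a2.png

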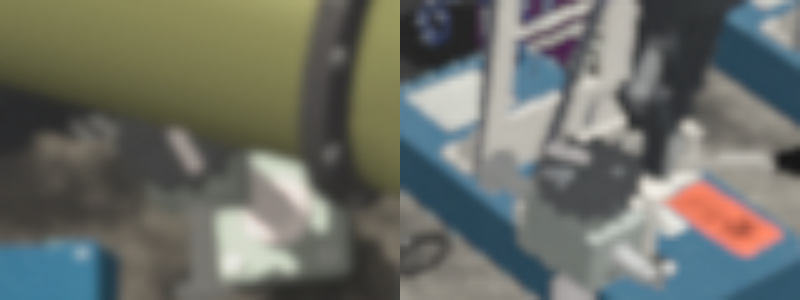

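The tab is now at about -152°, so only some of the last 172° was transferred and the mesh is too shallow. I probe deeper here.

Call:
servo_tool([
  [[1, 0.0007, -0.0007, 0, 0], [1, 0.0007, -0.0007, 0, 0]],
])

```text
time_s: 11.08
eef_pos: [0.5658, 0.2814, 0.2166]
eef_rot: [[-0.874, -0.487, 0.0], [-0.487, 0.874, 0.002], [-0.002, 0.002, -1.0]]
force: [0.8, 5.7, -0.8]
opening: 0.0
grasp_force: 2.0
```

Call:
servo_tool([
  [[1, 0.0007, -0.0007, 0, 0], [1, 0.0007, -0.0007, 0, 0]],
])

```text
time_s: 11.32
eef_pos: [0.5657, 0.2812, 0.2167]
eef_rot: [[-0.873, -0.487, 0.001], [-0.487, 0.873, 0.004], [-0.003, 0.003, -1.0]]
force: [2.6, 7.1, -2.0]
opening: 0.0002
grasp_force: 3.1
```

Call:
servo_tool([
  [[1, 0.0007, -0.0007, 0, 0], [1, 0.0007, -0.0007, 0, 0]],
])

```text
time_s: 11.58
eef_pos: [0.5655, 0.281, 0.2169]
eef_rot: [[-0.873, -0.487, 0.001], [-0.487, 0.873, 0.006], [-0.004, 0.004, -1.0]]
force: [3.6, 8.6, -1.9]
opening: -0.0003
grasp_force: 4.1
```

```bash
python3 - <<'E'
from h import *
st()
E
```

```text
11.575 [0.5655 0.281  0.2169] q7 48.1 F [ 3.6  8.6 -1.9] r 0.0427 th 79.8 A [ 0.027  -0.0329 -0.0134]
```

```bash
python3 -c "
from h import *
arc(.0256,-.0310,-.15); arc(.034,-.040,.18)" | sed 's/np.float64(\([^)]*\))/\1/g'
```

```text
[1, 0.0049, 0.0035, 0, -0.15], [1, 0.0103, 0.0062, 0, -0.3], [1, 0.016, 0.008, 0, -0.45], [1, 0.022, 0.009, 0, -0.6], [1, 0.028, 0.0091, 0, -0.75], [1, 0.034, 0.0083, 0, -0.9], [1, 0.0398, 0.0066, 0, -1.05], [1, 0.0452, 0.0041, 0, -1.2], [1, 0.0502, 0.0008, 0, -1.35], [1, 0.0547, -0.0033, 0, -1.5], 
[1, -0.0066, -0.0067, 0, 0.18], [1, -0.0119, -0.0145, 0, 0.36], [1, -0.0157, -0.0232, 0, 0.54], [1, -0.0179, -0.0323, 0, 0.72], [1, -0.0185, -0.0418, 0, 0.9], [1, -0.0173, -0.0511, 0, 1.08], [1, -0.0145, -0.0601, 0, 1.26], [1, -0.0101, -0.0685, 0, 1.44], [1, -0.0043, -0.0759, 0, 1.62], [1, 0.0028, -0.0822, 0, 1.8],
```

Call:
servo_tool([
  [[1, 0.0049, 0.0035, 0, -0.15], [1, 0.0103, 0.0062, 0, -0.3], [1, 0.016, 0.008, 0, -0.45], [1, 0.022, 0.009, 0, -0.6], [1, 0.028, 0.0091, 0, -0.75], [1, 0.034, 0.0083, 0, -0.9], [1, 0.0398, 0.0066, 0, -1.05], [1, 0.0452, 0.0041, 0, -1.2], [1, 0.0502, 0.0008, 0, -1.35], [1, 0.0547, -0.0033, 0, -1.5]],
])

```text
time_s: 12.82
eef_pos: [0.5158, 0.2515, 0.217]
eef_rot: [[0.432, -0.902, -0.004], [-0.902, -0.432, 0.004], [-0.005, 0.002, -1.0]]
force: [-9.7, 7.2, 2.9]
opening: -0.0003
grasp_force: 5.0
```

```bash
python3 - <<'E'
from h import *
st()
for n in("scene","top"): print(tab(camera(n),np.r_[.558,.239],.241))
E
```

```text
12.825 [0.5158 0.2515 0.217 ] q7 132.6 F [-9.7  7.2  2.9] r 0.044 th 163.5 A [ 0.0294 -0.0326 -0.0132]
(22, np.float64(-70.48655251460936), np.float64(0.010955588507210073), array([ 0.56868257, -0.82255707]), np.float64(0.24076753208492835))Traceback (most recent call last):
  File "<stdin>", line 3, in <module>
  File "h.py", line 10, in tab
    g=c["img"][v[k],u[k]].min(1).astype(float); Q=P[k]; th=(np.percentile(g,30)+g.max())/2
                                                            ~~~~~~~~~~~~~^^^^^^
    return _quantile_unchecked(
        a, q, axis, out, overwrite_input, method, keepdims, weights)
    return _ureduce(a,
                    func=_quantile_ureduce_func,
    ...<5 lines>...
                    overwrite_input=overwrite_input,
                    method=method)
    r = func(a, **kwargs)
    result = _quantile(arr,
                       quantiles=q,
    ...<2 lines>...
                       out=out,
                       weights=wgt)
    slices_having_nans = np.isnan(arr[-1, ...])
                                  ~~~^^^^^^^^^
IndexError: index -1 is out of bounds for axis 0 with size 0
```

Call:
servo_tool([
  [[1, -0.0085, 0.0085, 0, 0], [1, -0.0151, 0.0018, 0, 0.18], [1, -0.0204, -0.006, 0, 0.36], [1, -0.0242, -0.0147, 0, 0.54], [1, -0.0264, -0.0238, 0, 0.72], [1, -0.027, -0.0333, 0, 0.9], [1, -0.0258, -0.0426, 0, 1.08], [1, -0.023, -0.0516, 0, 1.26], [1, -0.0186, -0.06, 0, 1.44], [1, -0.0128, -0.0674, 0, 1.62]],
])

```text
time_s: 14.18
eef_pos: [0.5746, 0.2886, 0.2162]
eef_rot: [[-0.928, -0.373, -0.0], [-0.373, 0.928, -0.001], [0.001, -0.001, -1.0]]
force: [0.7, -0.3, -0.0]
opening: 0.0004
grasp_force: 0.0
```

Call:
servo_tool([
  [[1, -0.0066, -0.0067, 0, 0.18], [1, -0.0119, -0.0145, 0, 0.36], [1, -0.0157, -0.0232, 0, 0.54], [1, -0.0179, -0.0323, 0, 0.72], [1, -0.0185, -0.0418, 0, 0.9], [1, -0.0173, -0.0511, 0, 1.08], [1, -0.0145, -0.0601, 0, 1.26], [1, -0.0101, -0.0685, 0, 1.44], [1, -0.0043, -0.0759, 0, 1.62], [1, 0.0028, -0.0822, 0, 1.8]],
])

```text
time_s: 15.42
eef_pos: [0.6028, 0.211, 0.2161]
eef_rot: [[-0.152, 0.988, -0.001], [0.988, 0.152, -0.001], [-0.001, -0.001, -1.0]]
force: [-0.0, 0.9, -0.3]
opening: 0.0002
grasp_force: 0.0
```

Call:
servo_tool([
  [[1, -0.0066, -0.0067, 0, 0.18], [1, -0.0119, -0.0145, 0, 0.36], [1, -0.0157, -0.0232, 0, 0.54], [1, -0.0179, -0.0323, 0, 0.72], [1, -0.0185, -0.0418, 0, 0.9], [1, -0.0173, -0.0511, 0, 1.08], [1, -0.0173, -0.0511, 0, 1.08]],
])

```text
time_s: 16.3
eef_pos: [0.5548, 0.1866, 0.2165]
eef_rot: [[0.795, 0.607, -0.0], [0.607, -0.795, -0.001], [-0.001, 0.0, -1.0]]
force: [0.1, -0.0, 1.2]
opening: 0.0001
grasp_force: 0.0
```

```bash
python3 - <<'E'
from h import *
st()
for n in("scene",): 
  c=camera(n);print(tab(c,np.r_[.558,.239],.241))
E
```

```text
16.3 [0.5548 0.1866 0.2165] q7 -79.3 F [ 0.1 -0.   1.2] r 0.0525 th -93.5 A [ 0.0344 -0.0397 -0.0135]
(19, np.float64(-66.36185465781458), np.float64(0.010390820538821446), array([ 0.62713885, -0.77890748]), np.float64(0.24162207630845506))
```

Call:
servo_tool([
  [[1, -0.0066, -0.0067, 0, 0.18], [1, -0.0119, -0.0145, 0, 0.36], [1, -0.0157, -0.0232, 0, 0.54], [1, -0.0179, -0.0323, 0, 0.72], [1, -0.0185, -0.0418, 0, 0.9], [1, -0.0145, -0.0414, 0, 0.9], [1, -0.0105, -0.0409, 0, 0.9], [1, -0.0085, -0.0406, 0, 0.9], [1, -0.0066, -0.0404, 0, 0.9]],
])

```text
time_s: 17.48
eef_pos: [0.5244, 0.2138, 0.2157]
eef_rot: [[0.97, -0.244, -0.004], [-0.244, -0.97, -0.002], [-0.004, 0.003, -1.0]]
force: [-6.0, -2.7, 2.2]
opening: 0.0002
grasp_force: 3.3
```

Call:
servo_tool([
  [[1, 0.0049, 0.0035, 0, -0.15], [1, 0.0103, 0.0062, 0, -0.3], [1, 0.016, 0.008, 0, -0.45], [1, 0.022, 0.009, 0, -0.6], [1, 0.028, 0.0091, 0, -0.75], [1, 0.034, 0.0083, 0, -0.9], [1, 0.0398, 0.0066, 0, -1.05], [1, 0.0452, 0.0041, 0, -1.2], [1, 0.0502, 0.0008, 0, -1.35], [1, 0.0547, -0.0033, 0, -1.5]],
])

```text
time_s: 18.73
eef_pos: [0.58, 0.2036, 0.2161]
eef_rot: [[0.308, 0.951, -0.001], [0.951, -0.308, -0.001], [-0.001, -0.0, -1.0]]
force: [-1.5, -1.2, -0.2]
opening: 0.0001
grasp_force: 0.8
```

```bash
python3 - <<'E'
from h import *
st()
for n in("scene",): 
  c=camera(n);print(tab(c,np.r_[.558,.239],.242))
  cv2.imwrite("pics/a3.png",cv2.resize(c["img"][105:165,295:375],(400,300)))
E
```

```text
18.725 [0.58   0.2036 0.2161] q7 -49.9 F [-1.5 -1.2 -0.2] r 0.0417 th -58.1 A [ 0.0268 -0.0319 -0.014 ]
(1, np.float64(30.245654447521954), np.float64(0.030563128316112763), 0, np.float64(0.2387901890025802))
```

```bash
python3 -c "
from h import *
arc(.0249,-.0303,-.15)" | sed 's/np.float64(\([^)]*\))/\1/g'; python3 - <<'E'
from h import *
c=camera("scene"); P,u,v=pts(c); k=(np.hypot(P[:,0]-.558,P[:,1]-.239)<.031)&(P[:,2]>.236)&(P[:,2]<.252)
g=c["img"][v[k],u[k]].min(1); i=np.argsort(-g)[:12]; print(k.sum(),np.c_[P[k][i].round(3),g[i]])
E
```

```text
[1, 0.0048, 0.0034, 0, -0.15], [1, 0.0101, 0.006, 0, -0.3], [1, 0.0157, 0.0078, 0, -0.45], [1, 0.0215, 0.0088, 0, -0.6], [1, 0.0273, 0.0088, 0, -0.75], [1, 0.0332, 0.008, 0, -0.9], [1, 0.0388, 0.0064, 0, -1.05], [1, 0.0441, 0.0039, 0, -1.2], [1, 0.049, 0.0006, 0, -1.35], [1, 0.0534, -0.0033, 0, -1.5], 
6 [[  0.585   0.254   0.239 171.   ]
 [  0.533   0.225   0.237 115.   ]
 [  0.537   0.222   0.237  96.   ]
 [  0.549   0.212   0.238  68.   ]
 [  0.553   0.212   0.24   66.   ]
 [  0.545   0.215   0.237  65.   ]]
```

View pics/a3.png

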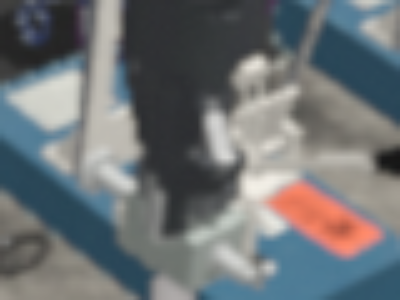

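The finger hides the wheel here. One bright wheel-top pixel at about 29° fits the expected 26°. I continue slightly deeper.

Call:
servo_tool([
  [[1, 0.0048, 0.0034, 0, -0.15], [1, 0.0108, 0.0053, 0, -0.3], [1, 0.0164, 0.0071, 0, -0.45], [1, 0.0222, 0.0081, 0, -0.6], [1, 0.028, 0.0081, 0, -0.75], [1, 0.0339, 0.0073, 0, -0.9], [1, 0.0395, 0.0057, 0, -1.05], [1, 0.0448, 0.0032, 0, -1.2], [1, 0.0497, -0.0001, 0, -1.35], [1, 0.0541, -0.004, 0, -1.5]],
])

```text
time_s: 20.08
eef_pos: [0.5946, 0.2566, 0.2167]
eef_rot: [[-0.925, 0.38, 0.003], [0.38, 0.925, 0.0], [-0.003, 0.001, -1.0]]
force: [3.5, -1.3, 1.1]
opening: 0.0001
grasp_force: 1.6
```

```bash
python3 - <<'E'
from h import *
st()
for n in("scene","top"): 
  try:
    c=camera(n);print(tab(c,np.r_[.558,.239],.244))
  except Exception as e: print(e)
E
```

```text
20.075 [0.5946 0.2566 0.2167] q7 20.3 F [ 3.5 -1.3  1.1] r 0.0406 th 25.7 A [ 0.0271 -0.0302 -0.0134]
(8, np.float64(106.9620648259183), np.float64(0.006484694495564453), array([ 0.96769465, -0.25212508]), np.float64(0.24221261827798818))
index -1 is out of bounds for axis 0 with size 0
```

Call:
servo_tool([
  [[1, 0.0048, 0.0034, 0, -0.15], [1, 0.0101, 0.006, 0, -0.3], [1, 0.0157, 0.0078, 0, -0.45], [1, 0.0215, 0.0088, 0, -0.6], [1, 0.0273, 0.0088, 0, -0.75], [1, 0.0332, 0.008, 0, -0.9], [1, 0.0388, 0.0064, 0, -1.05], [1, 0.0441, 0.0039, 0, -1.2], [1, 0.049, 0.0006, 0, -1.35], [1, 0.0534, -0.0033, 0, -1.5]],
])

```text
time_s: 21.42
eef_pos: [0.5417, 0.2774, 0.2173]
eef_rot: [[-0.444, -0.896, 0.001], [-0.896, 0.444, 0.005], [-0.005, 0.002, -1.0]]
force: [-0.1, 6.5, 1.9]
opening: 0.0001
grasp_force: 3.0
```

```bash
python3 - <<'E'
from h import *
st()
c=camera("scene");d=camera("top")
for x in(c,d): 
  try:
    print(tab(x,np.r_[.557,.239],.244))
  except Exception as e: print(e)
b=cv2.resize(c["img"][105:165,295:375],(400,300)); a=cv2.resize(d["img"][160:220,100:180],(400,300))
cv2.imwrite("pics/a4.png",np.hstack([a,b]))
E
```

```text
21.425 [0.5417 0.2774 0.2173] q7 89.3 F [-0.1  6.5  1.9] r 0.0417 th 113.0 A [ 0.0271 -0.0316 -0.0129]
(78, np.float64(-95.26128498504791), np.float64(0.00776923960160998), array([ 0.8875968 , -0.46062123]), np.float64(0.24224780994575118))
index -1 is out of bounds for axis 0 with size 0
```

View pics/a4.png

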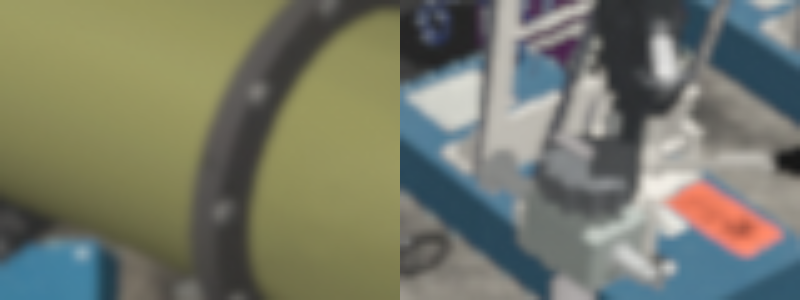

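Call:
servo_tool([
  [[1, 0.0048, 0.0034, 0, -0.15], [1, 0.0101, 0.006, 0, -0.3], [1, 0.0157, 0.0078, 0, -0.45], [1, 0.0215, 0.0088, 0, -0.6], [1, 0.0273, 0.0088, 0, -0.75], [1, 0.0332, 0.008, 0, -0.9], [1, 0.0388, 0.0064, 0, -1.05]],
])

```text
time_s: 22.4
eef_pos: [0.5163, 0.2449, 0.2171]
eef_rot: [[0.559, -0.829, -0.004], [-0.829, -0.559, 0.003], [-0.005, 0.001, -1.0]]
force: [-7.7, 3.2, 6.4]
opening: -0.0001
grasp_force: 4.8
```

```bash
python3 - <<'E'
from h import *
st()
c=camera("scene");print(tab(c,np.r_[.557,.239],.244))
E
```

```text
22.4 [0.5163 0.2449 0.2171] q7 142.7 F [-7.7  3.2  6.4] r 0.0421 th 171.9 A [ 0.0281 -0.0313 -0.0131]
(25, np.float64(-118.33610400041445), np.float64(0.012283604598585412), array([ 0.13025634, -0.99148035]), np.float64(0.2437607595878099))
```

Call:
servo_tool([
  [[1, -0.0085, 0.0085, 0, 0], [1, -0.0151, 0.0018, 0, 0.18], [1, -0.0204, -0.006, 0, 0.36], [1, -0.0242, -0.0147, 0, 0.54], [1, -0.0264, -0.0238, 0, 0.72], [1, -0.027, -0.0333, 0, 0.9], [1, -0.0258, -0.0426, 0, 1.08], [1, -0.023, -0.0516, 0, 1.26], [1, -0.0186, -0.06, 0, 1.44], [1, -0.0128, -0.0674, 0, 1.62]],
])

```text
time_s: 23.7
eef_pos: [0.568, 0.2905, 0.2161]
eef_rot: [[-0.863, -0.505, -0.0], [-0.505, 0.863, -0.001], [0.0, -0.0, -1.0]]
force: [0.7, 0.4, 0.4]
opening: -0.0
grasp_force: 0.0
```

```bash
python3 - <<'E'
from h import *
st()
c=camera("scene");d=camera("top")
for x in(c,d): 
  try:
    print(tab(x,np.r_[.557,.239],.244))
  except Exception as e: print(e)
b=cv2.resize(c["img"][105:165,295:375],(400,300)); a=cv2.resize(d["img"][160:220,100:180],(400,300))
cv2.imwrite("pics/a5.png",np.hstack([a,b]))
E
```

```text
23.7 [0.568  0.2905 0.2161] q7 64.3 F [0.7 0.4 0.4] r 0.0524 th 79.1 A [ 0.0346 -0.0394 -0.0139]
(25, np.float64(-117.52042446212067), np.float64(0.012550226424465011), array([-0.22005474,  0.97548752]), np.float64(0.2437732910433091))
index -1 is out of bounds for axis 0 with size 0
```

View pics/a5.png

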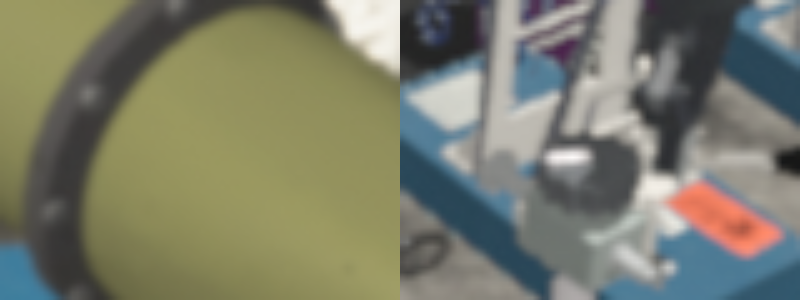

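The tab is at about -110° and its top has risen about 4.9 mm, so about 1.45 turns are done and roughly 205° remain. I wind the finger back for the last stroke.

Call:
servo_tool([
  [[1, -0.0066, -0.0067, 0, 0.18], [1, -0.0119, -0.0145, 0, 0.36], [1, -0.0157, -0.0232, 0, 0.54], [1, -0.0179, -0.0323, 0, 0.72], [1, -0.0185, -0.0418, 0, 0.9], [1, -0.0173, -0.0511, 0, 1.08], [1, -0.0145, -0.0601, 0, 1.26], [1, -0.0101, -0.0685, 0, 1.44], [1, -0.0043, -0.0759, 0, 1.62], [1, 0.0028, -0.0822, 0, 1.8]],
])

```text
time_s: 25.05
eef_pos: [0.6072, 0.2183, 0.216]
eef_rot: [[-0.302, 0.953, -0.001], [0.953, 0.302, -0.0], [0.0, -0.001, -1.0]]
force: [-0.3, 0.7, 0.1]
opening: 0.0001
grasp_force: 0.0
```

Call:
servo_tool([
  [[1, -0.0066, -0.0067, 0, 0.18], [1, -0.0119, -0.0145, 0, 0.36], [1, -0.0157, -0.0232, 0, 0.54], [1, -0.0179, -0.0323, 0, 0.72], [1, -0.0185, -0.0418, 0, 0.9], [1, -0.0173, -0.0511, 0, 1.08], [1, -0.0145, -0.0601, 0, 1.26], [1, -0.0101, -0.0685, 0, 1.44], [1, -0.0043, -0.0759, 0, 1.62], [1, 0.0028, -0.0822, 0, 1.8]],
])

```text
time_s: 26.3
eef_pos: [0.5276, 0.1963, 0.2161]
eef_rot: [[0.997, 0.077, -0.001], [0.077, -0.997, 0.0], [-0.001, -0.0, -1.0]]
force: [-0.3, -0.2, -0.6]
opening: 0.0002
grasp_force: 0.0
```

Call:
servo_tool([
  [[1, 0.003, -0.003, 0, 0], [1, 0.006, -0.006, 0, 0], [1, 0.0075, -0.0075, 0, 0], [1, 0.009, -0.009, 0, 0]],
])

```text
time_s: 26.8
eef_pos: [0.5347, 0.2015, 0.2158]
eef_rot: [[0.997, 0.083, -0.007], [0.083, -0.997, -0.006], [-0.007, 0.006, -1.0]]
force: [-12.2, -14.3, 10.1]
opening: -0.0002
grasp_force: 8.3
```

```bash
python3 - <<'E'
from h import *
st()
c=camera("scene");print(tab(c,np.r_[.557,.239],.244))
E
```

```text
26.8 [0.5347 0.2015 0.2158] q7 -107.8 F [-12.2 -14.3  10.1] r 0.0441 th -121.8 A [ 0.0262 -0.0354 -0.0146]
(21, np.float64(-105.46201540459552), np.float64(0.012147410143443381), array([ 0.08402461, -0.99646368]), np.float64(0.24466440264171993))
```

Call:
servo_tool([
  [[1, 0.0048, 0.0034, 0, -0.15], [1, 0.0101, 0.006, 0, -0.3], [1, 0.0157, 0.0078, 0, -0.45], [1, 0.0215, 0.0088, 0, -0.6], [1, 0.0273, 0.0088, 0, -0.75], [1, 0.0332, 0.008, 0, -0.9], [1, 0.0388, 0.0064, 0, -1.05], [1, 0.0441, 0.0039, 0, -1.2], [1, 0.049, 0.0006, 0, -1.35], [1, 0.0534, -0.0033, 0, -1.5]],
])

```text
time_s: 28.1
eef_pos: [0.5917, 0.2116, 0.2166]
eef_rot: [[-0.017, 1.0, 0.002], [1.0, 0.017, -0.002], [-0.002, 0.002, -1.0]]
force: [1.1, -3.8, 1.9]
opening: -0.0002
grasp_force: 1.7
```

```bash
python3 - <<'E'
from h import *
st()
c=camera("scene");print(tab(c,np.r_[.557,.239],.245))
E
```

```text
28.1 [0.5917 0.2116 0.2166] q7 -31.4 F [ 1.1 -3.8  1.9] r 0.0435 th -39.1 A [ 0.028  -0.0332 -0.0135]
(3, np.float64(-140.85962954785697), np.float64(0.007954076093797483), 0, np.float64(0.24046667164385968))
```

Call:
servo_tool([
  [[1, 0.0048, 0.0034, 0, -0.15], [1, 0.0101, 0.006, 0, -0.3], [1, 0.0157, 0.0078, 0, -0.45], [1, 0.0215, 0.0088, 0, -0.6], [1, 0.0273, 0.0088, 0, -0.75], [1, 0.0332, 0.008, 0, -0.9], [1, 0.0388, 0.0064, 0, -1.05], [1, 0.0441, 0.0039, 0, -1.2], [1, 0.049, 0.0006, 0, -1.35], [1, 0.0534, -0.0033, 0, -1.5]],
])

```text
time_s: 29.4
eef_pos: [0.5891, 0.2677, 0.2173]
eef_rot: [[-0.998, 0.056, 0.005], [0.056, 0.998, 0.004], [-0.005, 0.004, -1.0]]
force: [6.3, 1.2, 0.7]
opening: -0.0
grasp_force: 3.6
```

```bash
python3 - <<'E'
from h import *
st()
c=camera("scene");d=camera("top")
for x in(c,d): 
  try: print(tab(x,np.r_[.557,.239],.246))
  except Exception as e: print(e)
E
```

```text
29.4 [0.5891 0.2677 0.2173] q7 38.2 F [6.3 1.2 0.7] r 0.0423 th 42.7 A [ 0.0294 -0.0304 -0.0129]
(22, np.float64(64.79766057306463), np.float64(0.012644378296307076), array([ 0.96788397, -0.25139732]), np.float64(0.2449599433258004))
index -1 is out of bounds for axis 0 with size 0
```

Call:
servo_tool([
  [[1, 0.0024, 0.0018, 0, -0.075], [1, 0.0048, 0.0034, 0, -0.15], [1, 0.0074, 0.0048, 0, -0.225], [1, 0.0101, 0.006, 0, -0.3], [1, 0.0129, 0.007, 0, -0.375], [1, 0.0157, 0.0078, 0, -0.45], [1, 0.0157, 0.0078, 0, -0.45]],
])

```text
time_s: 30.38
eef_pos: [0.573, 0.2789, 0.2177]
eef_rot: [[-0.924, -0.382, 0.005], [-0.382, 0.924, 0.007], [-0.007, 0.005, -1.0]]
force: [4.9, 8.0, 1.6]
opening: -0.0
grasp_force: 4.4
```

Call:
servo_tool([
  [[1, -0.004, 0.004, 0, 0], [1, -0.012, 0.012, 0, 0], [1, -0.024, 0.024, 0, 0], [1, -0.024, 0.024, -0.05, 0], [1, -0.024, 0.024, -0.1, 0]],
])

```text
time_s: 31.0
eef_pos: [0.5837, 0.3074, 0.3166]
eef_rot: [[-0.925, -0.381, -0.002], [-0.381, 0.925, -0.0], [0.002, 0.001, -1.0]]
force: [0.1, 1.6, -0.4]
opening: -0.0001
grasp_force: 0.0
```

```bash
python3 - <<'E'
from h import *
st()
c=camera("scene");d=camera("top")
for x in(c,d): 
  try: print(tab(x,np.r_[.557,.239],.246))
  except Exception as e: print(e)
b=cv2.resize(c["img"][105:165,295:375],(400,300)); a=cv2.resize(d["img"][160:220,100:180],(400,300))
cv2.imwrite("pics/a6.png",np.hstack([a,b]))
E
```

```text
31.0 [0.5837 0.3074 0.3166] q7 61.0 F [ 0.1  1.6 -0.4] r 0.0731 th 69.4 A [ 0.0497 -0.0535  0.0867]
(35, np.float64(52.15702227964086), np.float64(0.01427325095506718), array([ 0.8012325 , -0.59835314]), np.float64(0.2450810460432936))
index -1 is out of bounds for axis 0 with size 0
```

View pics/a6.png

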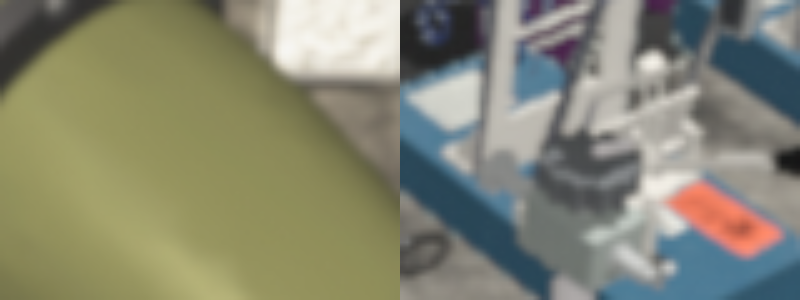

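Call:
servo_tool([
  [[1, 0.02, -0.02, -0.03, 0], [1, 0.06, -0.06, -0.03, 0.05], [1, 0.1, -0.1, -0.03, 0.1], [1, 0.14, -0.14, -0.03, 0.15], [1, 0.18, -0.18, -0.03, 0.2], [1, 0.22, -0.22, -0.03, 0.25], [1, 0.26, -0.26, -0.03, 0.3], [1, 0.3, -0.3, -0.03, 0.33], [1, 0.304, -0.318, -0.03, 0.33]],
])

```text
time_s: 32.22
eef_pos: [0.4222, -0.1061, 0.346]
eef_rot: [[-0.999, -0.054, -0.002], [-0.054, 0.999, -0.002], [0.002, -0.002, -1.0]]
force: [0.1, 0.9, 0.1]
opening: 0.0002
grasp_force: 0.0
```

```bash
python3 - <<'E'
from h import *
st()
c=camera("scene");d=camera("top")
for x in(c,d): 
  try: print(tab(x,np.r_[.557,.239],.246))
  except Exception as e: print(e)
P,u,v=pts(d); k=(np.hypot(P[:,0]-.557,P[:,1]-.239)<.05)&(P[:,2]>.235)&(P[:,2]<.26); Q=P[k]
print(len(Q),np.median(Q[:,2]),cv2.minEnclosingCircle(Q[:,:2].astype('f4')))
b=cv2.resize(c["img"][105:165,295:375],(400,300)); a=cv2.resize(d["img"][160:220,100:180],(400,300))
cv2.imwrite("pics/a7.png",np.hstack([a,b]))
E
```

```text
32.225 [ 0.4222 -0.1061  0.346 ] q7 94.2 F [0.1 0.9 0.1] r 0.3709 th -111.5 A [-0.1545  0.3375  0.1153]
(20, np.float64(78.07300173528002), np.float64(0.013614965739892326), array([-0.16100973, -0.98695282]), np.float64(0.24600766423659928))
(41, np.float64(73.4879046319884), np.float64(0.013919658338310109), array([-0.23320044, -0.97242869]), np.float64(0.2450353385194995))
439 0.24271083361428591 ((0.5586435794830322, 0.23897384107112885), 0.03047819249331951)
```

View pics/a7.png

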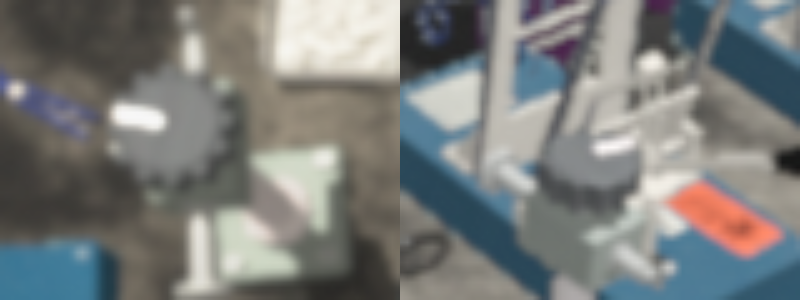

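The top view is clear: the tab at (140,115) is at about 77°, 17° short of the pointer. The wheel top has risen about 6 mm, so the wheel reads about 12.3, inside the band. Now I go to the near plate.

Call:
servo_tool([
  [[1, -0.005, 0.05, 0, 0], [1, -0.012, 0.1, 0, 0], [1, -0.018, 0.15, 0, 0], [1, -0.024, 0.2, 0, 0], [1, -0.03, 0.25, 0, 0], [1, -0.036, 0.3, 0, 0], [1, -0.041, 0.336, 0, 0], [1, -0.041, 0.336, 0.05, 0], [1, -0.041, 0.336, 0.1, 0], [1, -0.041, 0.336, 0.11, 0]],
])

```text
time_s: 33.58
eef_pos: [0.4423, 0.2363, 0.2339]
eef_rot: [[-0.998, -0.064, -0.005], [-0.064, 0.998, -0.001], [0.005, -0.001, -1.0]]
force: [0.1, 0.4, 1.6]
opening: 0.0001
grasp_force: 0.0
```

Call:
servo_tool([
  [[1, 0, 0, 0.02, 0], [1, 0, 0, 0.035, 0], [1, 0, 0, 0.045, 0], [1, 0, 0, 0.045, 0]],
])

```text
time_s: 34.08
eef_pos: [0.4445, 0.2353, 0.1913]
eef_rot: [[-0.998, -0.06, -0.0], [-0.06, 0.998, -0.0], [0.0, -0.0, -1.0]]
force: [0.5, -0.2, -0.6]
opening: 0.0003
grasp_force: 0.0
```

```bash
python3 - <<'E'
from h import *
st(); print(observe()["eef_rot"][:,0])
E
```

```text
34.075 [0.4445 0.2353 0.1913] q7 35.6 F [ 0.5 -0.2 -0.6] r 0.1136 th -178.1 A [-0.1135 -0.0032 -0.0388]
[-9.98175693e-01 -6.03749732e-02  3.85830494e-04]
```

Call:
servo_tool([
  [[1, -0.01, -0.003, 0, 0], [1, -0.02, -0.003, 0, 0], [1, -0.026, -0.003, 0, 0], [1, -0.031, -0.003, 0, 0], [1, -0.036, -0.003, 0, 0], [1, -0.041, -0.003, 0, 0], [1, -0.046, -0.003, 0, 0], [1, -0.051, -0.003, 0, 0], [1, -0.056, -0.003, 0, 0], [1, -0.06, -0.003, 0, 0]],
])

```text
time_s: 35.33
eef_pos: [0.5049, 0.2357, 0.1912]
eef_rot: [[-0.998, -0.06, -0.0], [-0.06, 0.998, -0.0], [0.0, -0.0, -1.0]]
force: [-3.0, -1.9, 0.8]
opening: 0.0002
grasp_force: 1.1
```

Call:
servo_tool([
  [[1, -0.002, 0, 0, 0], [1, -0.004, 0, 0, 0], [1, -0.006, 0, 0, 0], [1, -0.006, 0, 0, 0]],
])

```text
time_s: 35.83
eef_pos: [0.51, 0.2361, 0.1912]
eef_rot: [[-0.998, -0.06, -0.001], [-0.06, 0.998, -0.0], [0.001, -0.0, -1.0]]
force: [-3.5, -2.3, 1.4]
opening: -0.0
grasp_force: 2.2
```

Call:
servo_tool([
  [[1, -0.001, 0, 0, 0], [1, -0.002, 0, 0, 0], [1, -0.002, 0, 0, 0]],
])

```text
time_s: 36.2
eef_pos: [0.5101, 0.2361, 0.1912]
eef_rot: [[-0.998, -0.061, -0.004], [-0.061, 0.998, -0.002], [0.004, -0.002, -1.0]]
force: [-10.2, -3.7, 5.6]
opening: 0.0
grasp_force: 5.4
```

The plate has hit the end stop: no further travel, and the force jumps to 11 N. I press a little more, then back away.

Call:
servo_tool([
  [[1, -0.002, 0, 0, 0], [1, -0.002, 0, 0, 0], [1, -0.002, 0, 0, 0]],
])

```text
time_s: 36.58
eef_pos: [0.5103, 0.2361, 0.1912]
eef_rot: [[-0.998, -0.062, -0.007], [-0.062, 0.998, -0.003], [0.007, -0.003, -1.0]]
force: [-17.0, -4.3, 9.3]
opening: -0.0002
grasp_force: 8.5
```

Call:
servo_tool([
  [[1, 0.01, 0, 0, 0], [1, 0.03, 0, 0, 0], [1, 0.055, 0, 0, 0], [1, 0.06, 0, -0.05, 0], [1, 0.06, 0, -0.11, 0], [1, 0.06, 0, -0.16, 0], [1, 0.06, -0.06, -0.16, 0], [1, 0.06, -0.12, -0.16, 0], [1, 0.06, -0.18, -0.16, 0], [1, 0.06, -0.24, -0.16, 0]],
])

```text
time_s: 37.83
eef_pos: [0.4699, -0.0087, 0.3519]
eef_rot: [[-0.998, -0.06, 0.003], [-0.06, 0.998, -0.0], [-0.003, -0.001, -1.0]]
force: [1.0, 0.1, -0.2]
opening: -0.0
grasp_force: 0.0
```

Call:
servo_tool([
  [[1, 0, -0.06, 0, 0], [1, 0, -0.1, 0, 0], [1, 0, -0.1, 0, 0], [1, 0, -0.1, 0, 0], [1, 0, -0.1, 0, 0]],
])

```text
time_s: 38.45
eef_pos: [0.4754, -0.105, 0.3517]
eef_rot: [[-0.998, -0.063, 0.001], [-0.063, 0.998, -0.0], [-0.001, -0.0, -1.0]]
force: [-0.7, -0.3, -0.1]
opening: -0.0
grasp_force: 0.0
```

```bash
python3 - <<'E'
from h import *
st()
c=camera("scene");d=camera("top")
for x in(c,d): 
  try: print(tab(x,np.r_[.557,.239],.246))
  except Exception as e: print(e)
P,u,v=pts(d); k=(P[:,2]>.18)&(P[:,2]<.212)&(abs(P[:,1]-.238)<.03)&(abs(P[:,0]-.56)<.13); Q=P[k]; print("x range",Q[:,0].min(),Q[:,0].max())
E
```

```text
38.45 [ 0.4754 -0.105   0.3517] q7 87.6 F [-0.7 -0.3 -0.1] r 0.3538 th -103.5 A [-0.1038  0.3382  0.1217]
(20, np.float64(81.77327273278831), np.float64(0.01424205897207508), array([ 0.14744953, -0.98906958]), np.float64(0.245250409489271))
(40, np.float64(73.20620909819769), np.float64(0.01389147792486934), array([-0.24727947, -0.9689442 ]), np.float64(0.24531985925470828))
x range 0.5215856940439907 0.6664940160264075
```

Near face at x 0.5216, as expected (about 36 mm from the axis), and the far end is 40 mm farther out. The tab has not moved and the robot is clear.

```bash
python3 -c "
from cell import *
print(finish_job())"
```

```text
the job is handed in; nothing more can be done
None
```

I loosened the wheel by two turns, with its tab measured about 17° short of the pointer (about 12.3 rad, inside the 11.97–13.17 band), pushed the rod's plate against the head, backed the arm clear and handed the job in; no verdict came back.

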